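# Turn the spice carousel to bring the salt to the front

## Task

Turn the spice carousel by pushing the pegs on its rim with the fingertips, until the salt shaker (the one with the dome cap) stands squarely at the front, in line with the pointer on the stand. Only push, gently: do not grip the pegs, and do not touch, lift or tip the shaker or the jars that ride on it. Leave the mug, the lemon and the tin where they are, and finish with the hand clear and the carousel at rest.

Things in the scene. Friction and masses are not known exactly. Their poses are not given: they have to be found in the camera images.
- shaker_mid (a point): Salt shaker, loose: the one with the rounded dome cap with holes and no screw cap, 44 mm in diameter, 90 mm tall, the shortest of the four on the carousel. The point is on its axis half-way up. It stands in any one of four shallow round holders (open cups 56 mm wide outside, 30 mm high, in which it has about 3 mm of play) on the plate, 65 mm from the plate's axis, 90 degrees apart, and goes round with the plate.
- spice_a_mid (a point): Spice jar, 45 mm in diameter, 106 mm tall, with a wide flat screw cap, loose. The point is on its axis half-way up. It stands in one of the other holders, 65 mm from the plate's axis. Not to be touched.
- spice_b_mid (a point): Second spice jar, the same as spice_a, loose. The point is on its axis half-way up. It stands in one of the other holders, 65 mm from the plate's axis. Not to be touched.
- spice_c_mid (a point): Third spice jar, 42 mm in diameter, 96 mm tall, with a wide flat screw cap, loose. The point is on its axis half-way up. It stands in one of the other holders, 65 mm from the plate's axis. Not to be touched.
- peg0 (a point): Top of a turning peg of the carousel: a round upright wooden peg with a dark rubber sleeve, 14 mm in diameter (18 mm at its head), standing on the rim of the plate and rising 71 mm above the plate to about z = 0.102; its axis is 118 mm from the plate's axis. It turns with the plate. Pegs 0, 1, 2, 3 follow one another anticlockwise seen from above, 90 degrees apart, each midway between two jars.
- peg1 (a point): Top of a turning peg of the carousel: a round upright wooden peg with a dark rubber sleeve, 14 mm in diameter (18 mm at its head), standing on the rim of the plate and rising 71 mm above the plate to about z = 0.102; its axis is 118 mm from the plate's axis. It turns with the plate. Pegs 0, 1, 2, 3 follow one another anticlockwise seen from above, 90 degrees apart, each midway between two jars.
- peg2 (a point): Top of a turning peg of the carousel: a round upright wooden peg with a dark rubber sleeve, 14 mm in diameter (18 mm at its head), standing on the rim of the plate and rising 71 mm above the plate to about z = 0.102; its axis is 118 mm from the plate's axis. It turns with the plate. Pegs 0, 1, 2, 3 follow one another anticlockwise seen from above, 90 degrees apart, each midway between two jars.
- peg3 (a point): Top of a turning peg of the carousel: a round upright wooden peg with a dark rubber sleeve, 14 mm in diameter (18 mm at its head), standing on the rim of the plate and rising 71 mm above the plate to about z = 0.102; its axis is 118 mm from the plate's axis. It turns with the plate. Pegs 0, 1, 2, 3 follow one another anticlockwise seen from above, 90 degrees apart, each midway between two jars.
- plate_centre (a point): Centre of the upper face of the carousel's round wooden plate, on its axis (z = 0.031). The plate is 260 mm in diameter and 12 mm thick, turns freely both ways without end or catch, is held back by a little friction (about 0.3 N m, 2.5 N at a peg, plus about 0.3 N m for each rad/s) and stops soon when not pushed.
- front_spot (a point): Fixed point on the carousel's dark steel stand: the place at the front, 65 mm from the axis towards the pointer, at the plate's upper face, where the middle of the salt shaker must come to stand.
- pointer (a point): Top of the short dark upright pin, 12 mm thick, top at z = 0.03, at the end of the steel pointer that sticks out from under the plate, 163 mm from the axis: it marks the front of the carousel. Fixed. It lies roughly towards the robot (within about 20 degrees).
- turntable (a joint): Angle of the plate from where it stood at the start, rad, growing anticlockwise seen from above; no limits.
- mug: Bystander: a mug, 83 x 110 x 86 mm, loose on the table to the right of the carousel; origin at the centre of its underside.
- lemon: Bystander: a lemon, 71 x 53 x 51 mm, loose on the table to the left; origin on its underside.
- milk_tin: Bystander: a round tin, 75 mm in diameter, 58 mm tall, loose on the table to the left of the carousel; origin at the centre of its underside.
Not all that is in view belongs to the job. Leave any blue look-alike of the part that bears spice_c_mid alone. What is shaped like the part that bears shaker_mid but purple is not meant.

How it is judged (in metres and radians):
On the way:
1. the fingers push the carousel (contact force between the fingers and turntable above 0.3 N).
At the end, for the whole second after the job is handed in: Shaker centre within 14 mm (12 degrees of turn) of the front spot; plate at rest (under 0.05 rad/s); shaker and jars upright (0.35 rad) in their holders (53 to 77 mm from the axis), not raised over 8 mm; mug, lemon and tin within 12 mm of where they stood (horizontal distance between shaker_mid and front_spot below 0.014 m and velocity of joint turntable between -0.05 and 0.05 rad/s and not (horizontal distance between shaker_mid and plate_centre below 0.053 m) and not (horizontal distance between shaker_mid and plate_centre above 0.077 m) and not (angle between shaker_mid's own z axis and vertical above 0.35 rad) and not (horizontal distance between spice_a_mid and plate_centre below 0.053 m) and not (horizontal distance between spice_a_mid and plate_centre above 0.077 m) and not (angle between spice_a_mid's own z axis and vertical above 0.35 rad) and not (horizontal distance between spice_b_mid and plate_centre below 0.053 m) and not (horizontal distance between spice_b_mid and plate_centre above 0.077 m) and not (angle between spice_b_mid's own z axis and vertical above 0.35 rad) and not (horizontal distance between spice_c_mid and plate_centre below 0.053 m) and not (horizontal distance between spice_c_mid and plate_centre above 0.077 m) and not (angle between spice_c_mid's own z axis and vertical above 0.35 rad) and not (height (world z) of shaker_mid above 0.084 m) and not (height (world z) of spice_a_mid above 0.092 m) and not (height (world z) of spice_b_mid above 0.092 m) and not (height (world z) of spice_c_mid above 0.087 m) and not (distance of mug from where it was at the start of the episode above 0.012 m) and not (distance of lemon from where it was at the start of the episode above 0.012 m) and not (distance of milk_tin from where it was at the start of the episode above 0.012 m)); the robot touches nothing.
It fails at once if a finger or the arm touches the salt shaker or a jar (over 1 N) (contact force between any of the fingers, the arm and salt_shaker above 1 N or contact force between any of the fingers, the arm and spice_a above 1 N or contact force between any of the fingers, the arm and spice_b above 1 N or contact force between any of the fingers, the arm and spice_c above 1 N).
It fails at once if the salt shaker or a jar is lifted by more than 8 mm, tips over 0.35 rad or leaves its holder (horizontal distance between any of shaker_mid, spice_a_mid, spice_b_mid, spice_c_mid and plate_centre below 0.053 m or horizontal distance between any of shaker_mid, spice_a_mid, spice_b_mid, spice_c_mid and plate_centre above 0.077 m or angle between any of shaker_mid, spice_a_mid, spice_b_mid, spice_c_mid's own z axis and vertical above 0.35 rad or height (world z) of shaker_mid above 0.084 m or height (world z) of any of spice_a_mid, spice_b_mid above 0.092 m or height (world z) of spice_c_mid above 0.087 m).
It fails at once if the carousel is gripped or pressed hard while it stands still (over 32 N) (contact force between the fingers and turntable above 32 N and velocity of joint turntable between -0.03 and 0.03 rad/s).
It fails at once if the carousel is struck (over 80 N) (contact force between the fingers and turntable above 80 N).
It fails at once if the mug, the lemon or the tin is moved by more than 12 mm (distance of any of mug, lemon, milk_tin from where it was at the start of the episode above 0.012 m).
It also fails if it takes over 40 s, if anything falls off the work surface, if the arm or the gripper's body presses on something with over 40 N, if the wrist force passes 120 N, or if a joint passes its speed limit or range.

## Robot

A 6-joint arm with a two-finger parallel gripper is mounted at the origin on a cart in front of the work surface, level with it; the furniture and walls round the work are solid. World frame = base frame: x ahead of the robot, y to its left, z up, the work surface at z = 0. Lengths are in mm, angles in rad, forces in N, time in s.
With the tool pointing down it reaches from about 350 to 875 mm from the base axis. Payload 4.2 kg.
Tool frame: the origin (TCP) lies midway between the tips of the shut fingers; the grasp point (between the pads) lies 19 mm behind it; y points along the fingers, x is the direction in which the jaws open and shut, and the axes are right-handed (so a half turn about y gives the same grasp; the last joint's range is limited). The gripper opens to 85 mm and grips with 20 to 120 N. Pads are 22 mm wide; open, the fingers measure 114 mm over their backs; the gripper's body (76 mm by 85 mm) begins 54 mm behind the grasp point. The pads swing forward as they close: fully open they stand 13 mm farther back than shut.
Start: joints at [0.259, 0.385, 0.008, 0, -1.194, -0.259], TCP at [624.979, 0.025, 231.312] pointing down, gripper open.
Joint ranges: [-3.14, 3.14], [-1.21, 2.06], [-1.07, 1.41], [-3.16, 2.05], [-2.99, -0.16], [-3.1, 3.1]. Speed limits (rad/s): [2.79, 2.79, 3.14, 3.14, 3.14, 3.14].

## Interface

Orientations are given as a unit quaternion [x, y, z, w].
In Python, from bench import read_state, get_image, job_done gives the robot as it stands.
- The arm moves only by the tool play_rows, never from a script. Its argument "series" is a list of rows, each a list of 7 numbers: the shift along the tool's x, y, z in m, then the turn, a rotation vector about the tool's x, y, z in rad, then the finger opening in m, from 0 to 0.0854. In form: [[x, y, z, wx, wy, wz, claw], ...]. A call has 1 to 10 rows; each row shifts and turns the pose as measured when the row begins, along the tool's axes as they then stand; what a row does not reach is not made up. A row lasts 1/10 s, in which the tool goes at most 50 mm and 8.59 degrees, less where a joint would pass 70% of its speed; a pose out of reach is approached as far as the arm can. A call with a gripper value outside its range is refused whole. The fingers move at their own pace and stop on an object; the grip force is fixed at half the most. Time passes only in rows, so rows that do not move let the fingers close. It gives the time, the measured TCP pose, the force and the opening at its end, in the units of the state.
- read_state(): the state, without advancing time (a new reading comes with each control period).
- get_image(name): name is "scene" or "side" or "wrist"; returns a dict with "color" (384x512x3 uint8, red, green, blue), "intrinsics" (3x3 intrinsics, pixels), "D" ([k1, k2, p1, p2, k3] as OpenCV has them; the pictures are not rectified), "origin" and "orientation" of the camera in the world. Camera axes: x right, y down, z forward; pixel columns grow to the right and rows downward; lengths in mm; the calibration is good to about 2 mm. A picture is of the moment at which its call begins. There is no depth.
- job_done(): hands the job in, once; it reports no verdict.
The state is a dict: "clock": time; "joints": joint angles; "joint_vel": joint speeds; "joint_efforts": joint torques, N m; "position": TCP position; "ee_rot": TCP orientation; "contact_force": force on the tool from outside, world axes, zero at the start; "wrist_torque": the same for the moment, N m; "gripper_width": finger opening in mm.
Only numpy, scipy, OpenCV 4.12 (cv2) and the standard library are available. Lean on these libraries where they do the work, as an engineer would, in place of code of your own. Each camera call takes 0.05 s, during which the arm holds its last target. There are 200 camera calls.

## Working session

There is one attempt and no reset: what is moved stays moved. The work goes in short steps, Python scripts to look and compute and a tool call to move; the robot and the scene stay as the last step left them, time stands still between calls to the robot, and variables do not carry over. Pictures are saved under pics/ and viewed, about 8 in all and at most 12, crops included, and the job is handed in when it is done.

Besides the shell and the picture viewer there is one more tool, called after ">>>" as name(argument=value, ...), one argument or row to a line, values as JSON. play_rows: Moves the arm, as the interface text tells. Its arguments: {"type":"object","properties":{"series":{"type":"array","items":{"type":"array","items":{"type":"number"}}}},"required":["series"]}

```bash
mkdir -p pics; ls
cat > h.py <<'E'
import numpy as np, cv2, pickle
from bench import read_state, get_image, job_done
from scipy.spatial.transform import Rotation as R
def snap(name,tag):
    im=get_image(name); pickle.dump(im,open(f'pics/{tag}.pkl','wb'))
    cv2.imwrite(f'pics/{tag}.png',im['color'][:,:,::-1]); return im
def load(tag): return pickle.load(open(f'pics/{tag}.pkl','rb'))
def rot(im):
    o=np.array(im['orientation']); return o if o.shape==(3,3) else R.from_quat(o).as_matrix()
def ray(im,uv):
    p=cv2.undistortPoints(np.array([[uv]],float),np.array(im['intrinsics']),np.array(im['D']))[0,0]
    d=rot(im)@np.array([*p,1.]); return np.array(im['origin'],float),d/np.linalg.norm(d)
def onz(im,uv,z):
    o,d=ray(im,uv); return o+d*(z-o[2])/d[2]
def proj(im,P):
    Rm=rot(im); o=np.array(im['origin'],float); rv=cv2.Rodrigues(Rm.T)[0]
    return cv2.projectPoints(np.array(P,float).reshape(-1,1,3),rv,-Rm.T@o,np.array(im['intrinsics']),np.array(im['D']))[0][:,0]
def tri(pairs):
    A=np.zeros((3,3));b=np.zeros(3)
    for im,uv in pairs:
        o,d=ray(im,uv);M=np.eye(3)-np.outer(d,d);A+=M;b+=M@o
    return np.linalg.solve(A,b)
E
python3 - <<'E'
from h import *
a=[snap(n,n+'0') for n in('scene','side','wrist')]
for i in a: print(i['origin'],i['orientation'],np.array(i['intrinsics'])[0])
cv2.imwrite('pics/m0.png',np.hstack([cv2.resize(i['color'][:,:,::-1],(400,300)) for i in a[:2]]))
print(read_state())
E
```

```text
pics
[-179.42740424 -508.48922304  723.56034931] [ 0.79047003 -0.40316421  0.20833151 -0.41135597] [355.8104772    0.         252.98303526]
[ 344.72295159  998.68114922 1003.59406066] [-0.08041881  0.91214026 -0.40024109  0.03660649] [465.83942463   0.         249.99551748]
[623.10629208 -66.79711294 373.6796791 ] [ 3.99968642e-04  9.91081385e-01  1.33251433e-01 -1.25873007e-03] [279.68463518   0.         251.29716647]
{'clock': 0.15, 'joints': array([ 2.58589732e-01,  3.85397943e-01,  6.98075639e-03, -3.84366532e-04,
       -1.19400751e+00, -2.58616355e-01]), 'joint_vel': array([ 7.22255902e-04, -1.92188335e-03,  3.67474818e-03,  2.62812675e-03,
       -5.16866733e-05, -8.19869091e-04]), 'joint_efforts': array([-6.03353892e-04, -3.92678475e+01,  1.88581592e+01,  4.18858320e+00,
       -3.39302780e-03,  5.70479813e-06]), 'position': array([6.24572750e+02, 2.12547897e-02, 2.30473253e+02]), 'ee_rot': array([ 5.29360165e-04, -7.07081425e-01,  7.07131641e-01,  6.48392083e-04]), 'contact_force': array([0.01544721, 0.25545918, 0.44378219]), 'wrist_torque': array([-0.01449588, -0.01620807,  0.01952455]), 'gripper_width': 85.26758484711227}
```

View pics/scene0.png

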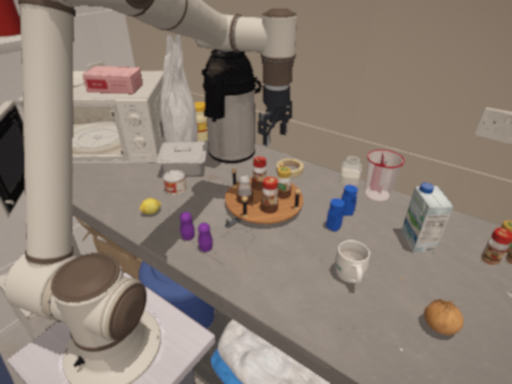

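View pics/side0.png

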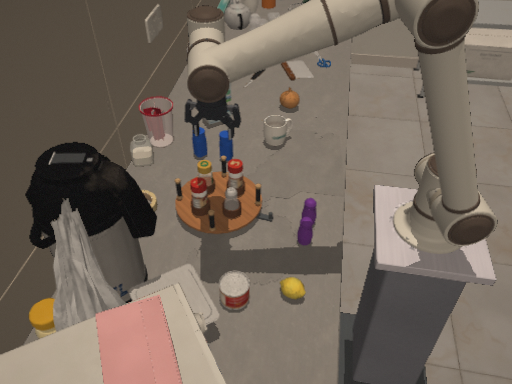

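View pics/wrist0.png

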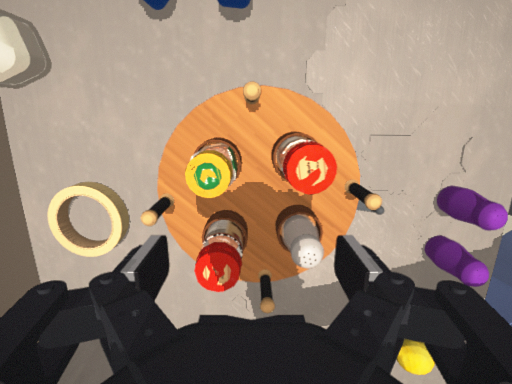

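The views show the carousel with three screw-cap jars and the grey dome-cap shaker: wrist (305,250), side (232,200), scene (244,188). The purple look-alikes (scene (187,226) and (205,236)) and the blue ones (scene (335,214) and (348,200)) stand on the table. I'll confirm the shaker and the pointer in an enlarged crop.

Run:
```python
from h import *
s=load('side0')['color'][140:250,165:285,::-1]; c=load('scene0')['color'][140:240,205:310,::-1]
a=cv2.resize(s,None,fx=3.3,fy=3.3,interpolation=2); b=cv2.resize(c,None,fx=3.7,fy=3.7,interpolation=2)
H=max(len(a),len(b)); f=lambda x:cv2.copyMakeBorder(x,0,H-len(x),0,0,0)
cv2.imwrite('pics/crop1.png',np.hstack([f(a),f(b)])); print(a.shape,b.shape)
W,S,C=load('wrist0'),load('side0'),load('scene0')
pk=[(252,91),(374,202),(266,305),(149,217)]
P=np.array([onz(W,p,102)for p in pk]); print(P.round(1)); c=P.mean(0); print(c,np.linalg.norm(P-c,axis=1))
print('side',proj(S,P).round(1).tolist()); print('scene',proj(C,P).round(1).tolist())
print('shaker top',onz(W,(308,253),118), proj(S,onz(W,(308,253),118)))
# plate fit
hsv=cv2.cvtColor(W['color'],cv2.COLOR_RGB2HSV); m=cv2.inRange(hsv,(8,110,90),(18,255,255))
n,l,st,ce=cv2.connectedComponentsWithStats(m); i=1+st[1:,4].argmax(); pts=cv2.convexHull(np.argwhere(l==i)[:,::-1].astype(np.int32))[:,0]
Q=np.array([onz(W,p,31)[:2] for p in pts]); 
A=np.c_[2*Q,np.ones(len(Q))]; x=np.linalg.lstsq(A,(Q**2).sum(1),rcond=None)[0]; print('plate',x[:2],np.sqrt(x[2]+x[:2]@x[:2]))
for im,n,uv in((S,'side',(265,217)),(C,'scene',(228,222))): print(n,onz(im,uv,30))
print('tri',tri([(S,(265,217)),(C,(228,222))]))
```

```text
(363, 396, 3) (370, 388, 3)
[[621.7 -89.3 102. ]
 [496.3  17.9 102. ]
 [605.7 141.  102. ]
 [728.7  33.9 102. ]]
[613.10557396  25.87476623 102.        ] [115.51844126 117.05252609 115.32223938 115.8361591 ]
side [[224.3, 156.0], [258.9, 183.8], [211.8, 209.1], [179.3, 178.2]]
scene [[296.6, 189.8], [243.9, 197.3], [234.4, 169.0], [281.2, 163.4]]
shaker top [565.07351734  66.88386859 118.        ] [[231.84502496 188.32745544]]
plate [613.18873572  26.97642237] 129.1365665152043
side [468.01285539  76.79067545  30.        ]
scene [444.95651418  40.96856892  30.        ]
tri [468.24804974  58.3160757    8.07042617]
```

View pics/crop1.png

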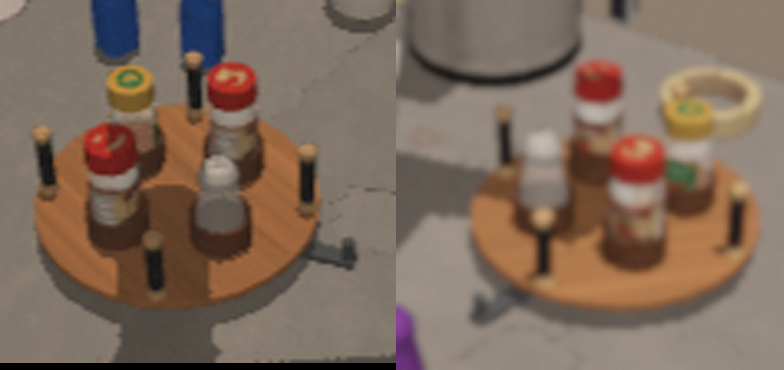

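Run:
```python
from h import *
S,C=load('side0'),load('scene0'); c=np.array([613.1,26.6])
u,v=(270.8,213.8),(227.4,220.8)
for n,p in(('side',onz(S,u,30)),('scene',onz(C,v,30)),('tri',tri([(S,u),(C,v)]))):
    d=p[:2]-c; print(n,p.round(1),np.linalg.norm(d),np.degrees(np.arctan2(d[1],d[0])))
for n,im,uv,z in (('tinside',S,(234,283),58),('lemon',S,(292,288),25),('purple',S,(303,238),10),('purple2',S,(310,205),80),('mug',S,(275,130),60)): print(n,onz(im,uv,z).round())
# two-view heights: peg by robot and shaker top
W=load('wrist0'); print(tri([(W,(374,202)),(S,(165+307/3.3,140+150/3.3))]),tri([(W,(308,253)),(S,(165+218/3.3,140+160/3.3))]))
```

```text
side [453.4  61.2  30. ] 163.40990256071726 167.77467738777486
scene [448.3  46.   30. ] 165.9702934681729 173.27507379116264
tri [454.9  52.7  21.7] 160.3104374375768 170.6410400556142
tinside [505. 336.  58.]
lemon [365. 302.  25.]
purple [353. 120.  10.]
purple2 [345.  56.  80.]
mug [ 493. -309.   60.]
[496.58363243  19.72416063  98.26704744] [566.10731132  67.27880913 117.79069986]
```

The pointer is at about 170° from the axis, measured to ±3°. The shaker is at about 139° and the pegs at about 4° + 90k, so the turn needed is about +31° anticlockwise. I'll close the fingers and move toward the robot-side peg, then look at the pointer from there.

>>> play_rows(
  series=[
    [0.02, 0, -0.012, 0, 0, 0, 0],
    [0.02, 0, -0.012, 0, 0, 0, 0],
    [0.02, 0, -0.012, 0, 0, 0, 0],
    [0.02, 0, -0.012, 0, 0, 0, 0],
    [0.02, 0, -0.012, 0, 0, 0, 0],
    [0.02, 0, -0.012, 0, 0, 0, 0],
    [0.01, 0, -0.008, 0, 0, 0, 0],
    [0, 0, 0, 0, 0, 0, 0],
    [0, 0, 0, 0, 0, 0, 0],
  ],
)

```text
clock: 1.05
position: [489.0, 82.0, 227.1]
ee_rot: [0.002, -0.707, 0.708, 0.003]
contact_force: [0.7, 0.6, 0.2]
gripper_width: 0.3
```

Run:
```python
from h import *
W=snap('wrist','wrist1'); print(read_state()['position'],W['origin'],proj(W,[[454,55,30],[613,26.6,31],[496.4,18.8,102]]))
cv2.imwrite('pics/w1.png',cv2.resize(W['color'][:,:,::-1],(800,600)))
```

```text
[489.11966285  81.88625138 227.08347022] [488.29472571  15.38053492 370.57042659] [[277.28888723 150.0968342 ]
 [144.22177734 127.0004304 ]
 [240.24372276 120.31400651]]
```

View pics/w1.png

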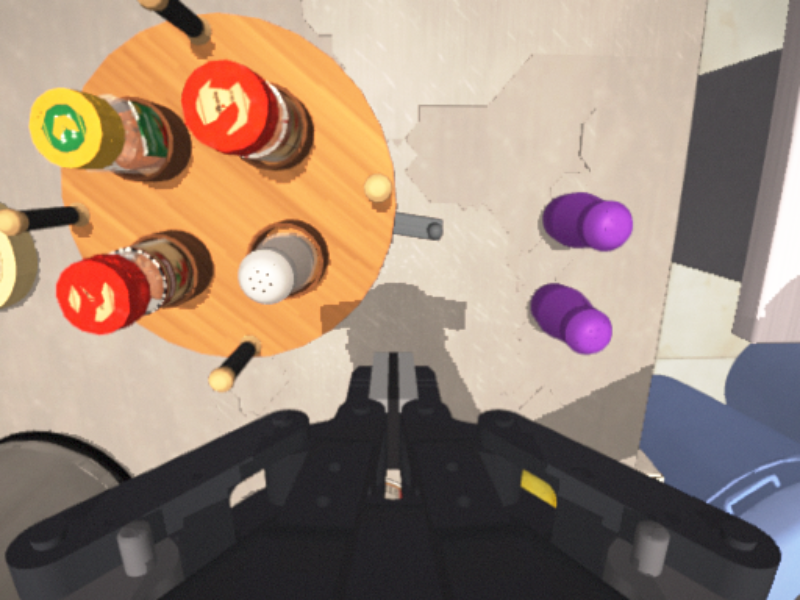

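The view shows the pin top at (278.4,147.2) native, the robot-side peg top at (241.3,120.3), and the shaker dome at (171,175). I'll work out the angles.

```bash
cat >> h.py <<'E'
c=np.array([613.1,26.6])
def pol(p): d=p[:2]-c; return p.round(1),round(np.linalg.norm(d),1),round(np.degrees(np.arctan2(d[1],d[0]))%360,1)
E
python3 - <<'E'
from h import *
W=load('wrist1'); W0=load('wrist0'); S=load('side0'); C=load('scene0')
hsv=cv2.cvtColor(W['color'],cv2.COLOR_RGB2HSV); m=cv2.inRange(hsv,(8,110,90),(18,255,255))
n,l,st,ce=cv2.connectedComponentsWithStats(m); i=1+st[1:,4].argmax(); pts=cv2.convexHull(np.argwhere(l==i)[:,::-1].astype(np.int32))[:,0]
Q=np.array([onz(W,p,31)[:2] for p in pts]); Q=Q[Q[:,0]<600]
A=np.c_[2*Q,np.ones(len(Q))]; x=np.linalg.lstsq(A,(Q**2).sum(1),rcond=None)[0]; print('plate',x[:2],np.sqrt(x[2]+x[:2]@x[:2]))
print('pin',pol(onz(W,(278.4,147.2),30)))
print('pin tri',pol(tri([(W,(278.4,147.2)),(S,(270.8,213.8)),(C,(227.4,220.8))])))
print('peg',pol(onz(W,(241.3,120.3),102)))
print('shaker',pol(onz(W,(171,175),118)), pol(tri([(W,(171,175)),(W0,(308,253))])))
E
```

```text
plate [612.58675076  27.46022762] 128.80866283069244
pin (array([452.7,  51.5,  30. ]), np.float64(162.3), np.float64(171.2))
pin tri (array([453.7,  52.4,  22.3]), np.float64(161.5), np.float64(170.8))
peg (array([495.4,  18.8, 102. ]), np.float64(117.9), np.float64(183.8))
shaker (array([560.4,  67.2, 118. ]), np.float64(66.6), np.float64(142.4)) (array([563. ,  69.6, 110.9]), np.float64(66.0), np.float64(139.4))
```

>>> play_rows(
  series=[
    [0, 0.025, 0.005, 0, 0, 0, 0],
    [0, 0.025, 0.005, 0, 0, 0, 0],
    [0, 0.025, 0.004, 0, 0, 0, 0],
    [0, 0.025, 0, 0, 0, 0, 0],
    [0, 0.025, 0, 0, 0, 0, 0],
    [0, 0.02, 0, 0, 0, 0, 0],
    [0, 0, 0, 0, 0, 0, 0],
  ],
)

```text
clock: 1.8
position: [495.9, 65.1, 77.2]
ee_rot: [-0.002, -0.707, 0.707, 0.004]
contact_force: [-0.1, -0.5, 0.3]
gripper_width: -0.2
```

>>> play_rows(
  series=[
    [0.003, 0, 0.006, 0, 0, 0, 0],
    [0.002, 0, 0.006, 0, 0, 0, 0],
    [0, 0, 0.006, 0, 0, 0, 0],
    [0, 0, 0.005, 0, 0, 0, 0],
    [0, 0, 0.004, 0, 0, 0, 0],
    [0, 0, 0.004, 0, 0, 0, 0],
    [0, 0, 0.004, 0, 0, 0, 0],
    [0, 0, 0.004, 0, 0, 0, 0],
  ],
)

```text
clock: 2.6
position: [494.4, 24.9, 80.9]
ee_rot: [0.006, 0.709, -0.705, -0.0]
contact_force: [0.7, 3.4, -2.3]
gripper_width: 0.1
```

>>> play_rows(
  series=[
    [0, 0, 0.005, 0, 0, 0, 0],
    [0, 0, 0.005, 0, 0, 0, 0],
    [-0.001, 0, 0.005, 0, 0, 0, 0],
    [-0.002, 0, 0.005, 0, 0, 0, 0],
    [-0.002, 0, 0.005, 0, 0, 0, 0],
    [-0.002, 0, 0.004, 0, 0, 0, 0],
    [0, 0, 0, 0, 0, 0, 0],
  ],
)

```text
clock: 3.3
position: [502.3, -6.6, 81.1]
ee_rot: [0.006, 0.709, -0.705, -0.0]
contact_force: [0.7, 2.1, -1.2]
gripper_width: 0.3
```

Run:
```python
from h import *
W=snap('wrist','wrist2'); S=snap('side','side2'); print(read_state()['position'])
a=cv2.resize(W['color'][:,:,::-1],(440,330)); b=cv2.resize(S['color'][140:250,165:285,::-1],(360,330),interpolation=2)
cv2.imwrite('pics/m2.png',np.hstack([a,b]))
```

```text
[502.11136932  -6.35085625  81.10129806]
```

View pics/m2.png

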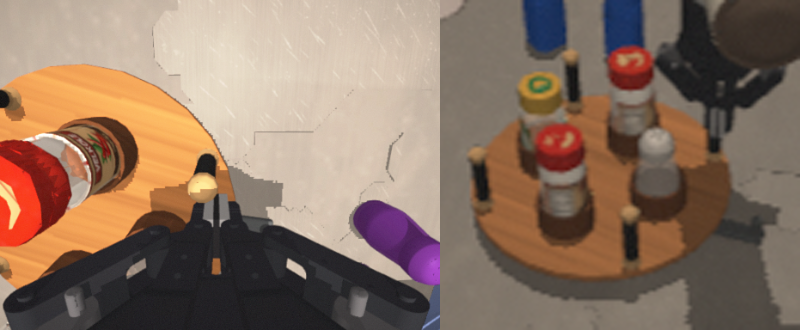

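Wrist view: the fingertips are behind the peg, whose top is at native (235,217), and the plate has turned. Side view: the pegs are at native (177.7,191.3) and (228.3,211).

Run:
```python
from h import *
W=load('wrist2');S=load('side2')
print(pol(onz(W,(235,217),102)))
for n,k in(('177',(177.7,191.3)),('228',(228.3,211)),('208',(208.8,158.3))): print(pol(onz(S,k,102)))
print(pol(onz(S,(165+217/3,140+136/3),118)))
for k in((165+103/3.3,140+0/3.3),): pass
S0=load('side0'); print([pol(onz(S0,(165+u/3.3,140+v/3.3),102))[1:] for u,v in((42,134),(152,240),(307,151),(194,59))])
```

```text
(array([507.8, -28.2, 102. ]), np.float64(118.7), np.float64(207.5))
(array([717.1,  88.7, 102. ]), np.float64(121.1), np.float64(30.8))
(array([560.1, 140.1, 102. ]), np.float64(125.3), np.float64(115.1))
(array([666.1, -70.1, 102. ]), np.float64(110.3), np.float64(298.7))
(array([552.4,  52. , 118. ]), np.float64(65.8), np.float64(157.3))
[(np.float64(118.4), np.float64(8.9)), (np.float64(128.2), np.float64(93.9)), (np.float64(115.7), np.float64(180.1)), (np.float64(107.0), np.float64(274.4))]
```

>>> play_rows(
  series=[
    [-0.001, 0, 0.003, 0, 0, 0, 0],
    [-0.002, 0, 0.003, 0, 0, 0, 0],
    [-0.002, 0, 0.003, 0, 0, 0, 0],
    [-0.002, 0, 0.003, 0, 0, 0, 0],
    [-0.002, 0, 0.002, 0, 0, 0, 0],
    [0, 0, 0, 0, 0, 0, 0],
    [0, 0, 0, 0, 0, 0, 0],
  ],
)

```text
clock: 4.1
position: [510.1, -21.9, 81.0]
ee_rot: [0.005, 0.709, -0.706, -0.001]
contact_force: [-0.4, 2.9, 0.5]
gripper_width: 0.1
```

>>> play_rows(
  series=[
    [0.002, 0, -0.005, 0, 0, 0, 0],
    [0.003, 0, -0.008, 0, 0, 0, 0],
    [0.003, -0.01, 0, 0, 0, 0, 0],
    [0.003, -0.03, 0, 0, 0, 0, 0],
    [0.003, -0.03, -0.01, 0, 0, 0, 0],
    [0.003, -0.03, -0.02, 0, 0, 0, 0],
    [0.003, -0.03, -0.02, 0, 0, 0, 0],
    [0.003, -0.02, -0.02, 0, 0, 0, 0],
    [0.003, 0, -0.02, 0, 0, 0, 0],
    [0, 0, 0, 0, 0, 0, 0],
  ],
)

```text
clock: 5.1
position: [481.2, 84.2, 242.8]
ee_rot: [0.005, 0.708, -0.706, 0.001]
contact_force: [-0.1, -1.1, 0.1]
gripper_width: 0.1
```

Run:
```python
from h import *
W=snap('wrist','wrist3'); print(read_state()['position'],proj(W,[[613.1,26.6,31],[452.7,51.5,30]]))
cv2.imwrite('pics/w3.png',cv2.resize(W['color'][:,:,::-1],(800,600)))
```

```text
[481.53288677  83.46396414 243.02467967] [[145.47058927 124.3390306 ]
 [273.8137489  143.21976397]]
```

View pics/w3.png

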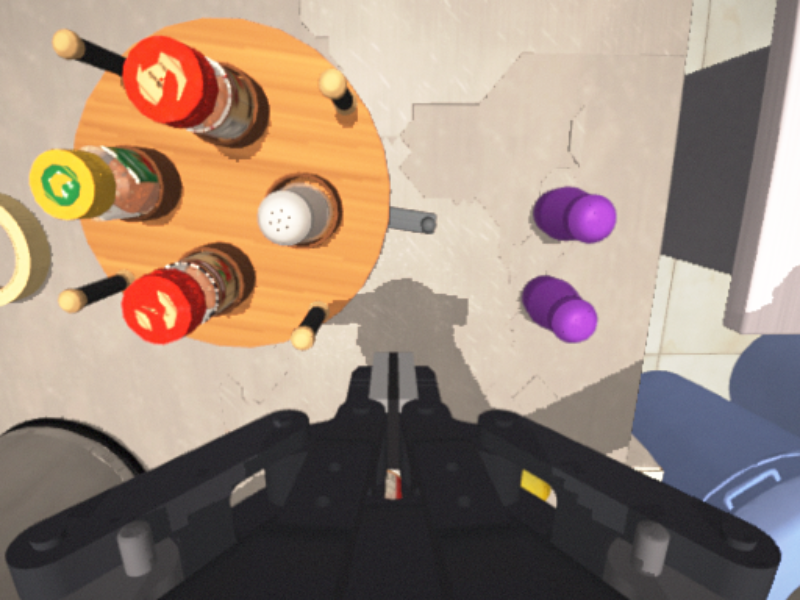

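The shaker (dome at (289,218) in the 800-pixel view) now stands beside the pointer (pin at (429,222)). The pegs are at (331,82), (68,43), (72,299) and (303,337). I'll put numbers on it.

Run:
```python
from h import *
W=load('wrist3'); k=.64
for n,u,z in(('pin',(429,222),30),('shaker',(287,218),118),('p',(332,82),102),('p',(68,43),102),('p',(72,299),102),('p',(303,338),102)):
    print(n,pol(onz(W,(u[0]*k,u[1]*k),z)))
S=snap('side','side3'); S0=load('side0')
d=cv2.absdiff(S['color'],S0['color']).max(2)
for n,(x,y) in dict(tin=(234,290),lemon=(292,288),mug=(277,130)).items(): print(n,(d[y-18:y+18,x-18:x+18]>40).mean())
print(read_state()['contact_force'])
```

```text
pin (array([451.8,  50.1,  30. ]), np.float64(163.0), np.float64(171.7))
shaker (array([544.5,  38.8, 118. ]), np.float64(69.6), np.float64(169.9))
p (array([516.2, -40.5, 102. ]), np.float64(117.8), np.float64(214.7))
p (array([677. , -67.7, 102. ]), np.float64(113.9), np.float64(304.1))
p (array([704.3,  93.5, 102. ]), np.float64(113.1), np.float64(36.3))
p (array([543.2, 122.3, 102. ]), np.float64(118.6), np.float64(126.1))
tin 0.04398148148148148
lemon 0.6126543209876543
mug 0.654320987654321
[ 0.88605934 -0.3937381  -0.11290968]
```

Holder angle is about 170.3° and the pin about 171.4°, so the error is about 1°. The lemon and mug differences are probably the arm covering them, so I'll check those from the scene camera.

Run:
```python
from h import *
C=snap('scene','scene3'); C0=load('scene0'); d=cv2.absdiff(C['color'],C0['color']).max(2)
for n,(x,y) in dict(tin=(174,182),lemon=(150,207),mug=(352,262)).items(): print(n,(d[y-16:y+16,x-14:x+14]>40).mean())
cv2.imwrite('pics/m3.png',np.hstack([cv2.resize(load('side3')['color'][:,:,::-1],(400,300)),cv2.resize(C['color'][:,:,::-1],(400,300))]))
```

```text
tin 0.0
lemon 0.4017857142857143
mug 0.0
```

View pics/m3.png

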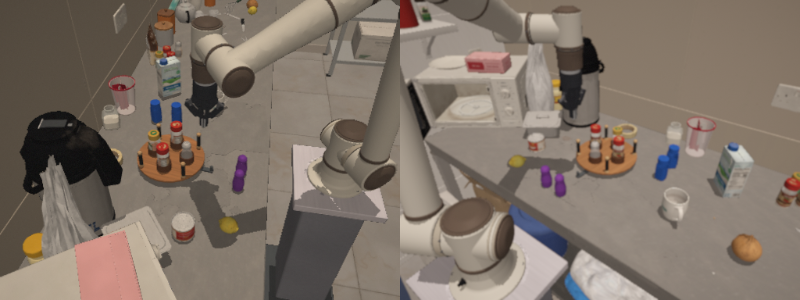

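Lemon, tin and mug are where they were: the lemon is only in the arm's shadow, still at side (293,288). The hand is clear and the plate is at rest, so I'm handing in.

```bash
python3 -c "
from h import *
print(abs(read_state()['joint_vel']).max()); print(job_done())"
```

```text
0.015566632829978635
the job is handed in; nothing more can be done
None
```

I turned the carousel about 31° anticlockwise, pushing the robot-side peg with the shut fingertips. Then I backed off, raised the hand clear and handed the job in after about 5 s of robot time.

**Alignment:** in the last wrist view the pegs put the shaker's holder at about 170.3° and the shaker's cap was at about 169.9°. The pointer was at 171.4° ± 0.5°. That is about 1–2° off, roughly 2 mm, against the 12° (14 mm) allowed.

**Gentleness:** the force readings at the end of each push were at most about 4 N. The shaker and jars stood upright in their holders in the last pictures.

**Bystanders:** the image comparison showed no change at the mug in the scene view, and almost none at the tin. It did flag the lemon, but that was the arm's shadow; the lemon is at the same pixel position as at the start. The side view also flagged the mug, because the arm covered it there at the start.

**Disagreements:**
- **Pointer height:** triangulating across views gave 22 mm against the stated 30 mm, and single views put its direction anywhere from 168° to 173°. I relied on the closer wrist view.
- **Plate at rest:** I did not measure the plate's speed directly. The hand had been off it for about a second when the last pictures were taken.

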